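# Unlock a filter housing's bayonet cover and hang it on its peg

### The arm

A 7-joint arm with a two-finger parallel gripper is mounted at the origin on a cart in front of the work surface, level with it; the furniture and walls round the work are solid. World frame = base frame: x ahead of the robot, y to its left, z up, the work surface at z = 0. Lengths are in m, angles in rad, forces in N, time in s.
With the tool pointing down it reaches from about 0.4 to 0.85 m from the base axis. Payload 4.5 kg.
Tool frame: the origin (TCP) lies at the very end of the fingers, on their centre line; the grasp point (between the pads) lies 19 mm behind it (tcp_to_grasp is the z of the grasp point in the tool frame, in m); z points along the fingers, y is the line along which they close (so a half turn about z gives the same grasp; the last joint's range is limited). The gripper opens to 88 mm and grips with 3 to 60 N. Pads are 18 mm wide; open, the fingers measure 123 mm over their backs; the gripper's body (75 mm by 187 mm) begins 45 mm behind the grasp point.
Start: joints at [1.198, 0.689, -0.195, 1.565, 0.157, 0.902, -0.215], TCP at [0.247, -0.574, 0.239] pointing down, gripper open.
Joint ranges: [-3.01, 3.01], [-0.46, 2.08], [-1.47, 1.51], [0.13, 2.56], [-1, 4.14], [0.04, 2.09], [-2.66, 2.66]. Speed limits (rad/s): [2.57, 2.57, 3.14, 3.14, 3.14, 3.14, 3.14].

### API

Orientations are given as a unit quaternion [x, y, z, w].
In Python, from plant import * gives the robot as it stands. The module is installed in compiled form; this text tells all that it offers.
- The arm moves only by the shell command python3 -m jog 'ROWS' [OPENING] [FORCE]. ROWS is JSON, a list that holds one entry, the list of rows, each a list of 6 numbers: the shift along the tool's x, y, z in m, then the turn, a rotation vector about the tool's x, y, z in rad. In form: [[[dx, dy, dz, ax, ay, az], ...]]. A call has 1 to 12 rows; each row shifts and turns the commanded pose from where the row before left it, along the tool's axes as they then stand; what a row does not reach is not made up. A row lasts 1/8 s, in which the tool goes at most 62.5 mm and 10.7 degrees, less where a joint would pass 70% of its speed; a pose out of reach is approached as far as the arm can. A call with a gripper value outside its range is refused whole. OPENING is the finger opening in m, from 0 to 0.0881, set as the call begins (- or left out, the last holds). The fingers move at their own pace and stop on an object; FORCE is the grip in N (left out, the last holds). Time passes only in rows, so rows that do not move let the fingers close. It gives the time, the measured TCP pose, the force, the opening and the grip force at its end, in the units of the state.
- get_state(): the state, without advancing time (a new reading comes with each control period).
- snapshot(name): name is "scene" or "top"; returns a dict with "frame" (420x560x3 uint8, red, green, blue), "mtx" (3x3 intrinsics, pixels), "xyz" and "orientation" of the camera in the world. Camera axes: x right, y down, z forward; pixel columns grow to the right and rows downward; lengths in m; the calibration is good to about 2 mm. A picture is of the moment at which its call begins. There is no depth.
- finish_job(): hands the job in; it is judged then, once.
The state is a dict: "clock": time; "q": joint angles; "qd": joint speeds; "joint_torque": joint torques, N m; "tool_pos": TCP position; "eef_rot": TCP orientation; "contact_force": force on the tool from outside, world axes, zero at the start; "moment": the same for the moment, N m; "opening": opening from 0.0 (shut) to 1.0 (fully open); "finger_force": force on a finger pad.
Only numpy, scipy, OpenCV 4.12 (cv2) and the standard library are available. Lean on these libraries where they do the work, as an engineer would, in place of code of your own. Each camera call takes 0.05 s, during which the arm holds its last target. There are 200 camera calls.

### The job

Open the blue filter housing: turn its white bayonet cover a quarter turn anticlockwise by the handle to unlock it and lift it off. Stand it upright on the green pad and let go, so that you can take it again by its rim and hang it by the opening in its handle on the peg of the stand, where it hangs free. Do not knock over or push aside any of the glassware, vials or other things on the bench.

Things in the scene. Friction and masses are not known exactly. Their poses are not given: they have to be found in the camera images.
- housing: filter housing: fixed upright blue cylinder, 86 mm across the collar, 92 at the foot, 91 high; two steel hose ports along its +y and -y (to 65 from the axis, 28 above the bench). Origin: centre of its underside, on the axis, z up. Collar inner dia 65. Green marks on the collar top at its +x and -x: gaps of the ledges (unlocked); red marks at +y and -y: locked
- cover: loose round bayonet cover, 100 to 210 g, z up. Origin: centre of its underside. Black plug 48 dia, z 0 to 15; white rim 60 dia, z 15 to 30; on it a white arch handle in the cover's x-z plane: 50 long in x, 10 thick in y, z 30 to 62, top bar 8 high, flat for about 30 mm. Starts locked, origin 60 above the housing's origin, rim sunk in the collar: only the handle can be taken
- lug (a point): outer tip of the steel lug at the cover's +x (another at -x): 30.5 from the axis, 4.5 above the underside; lugs 10 wide, z 2 to 7, held down by ledges in the collar. They start 1.42 to 1.55 rad clockwise (from above) of the housing's green marks at +x and -x; turned anticlockwise to within 0.1 rad of them they are free; stops about 0.1 rad beyond the green marks
- gap (a point): centre of the housing's unlocked place for the lug at +x: 30.5 from the housing's axis, at the lug's locked height. Turning takes about 0.2 N m. When unlocked, a sprung rubber disc below (about 6 N) lifts the cover 4 mm; then it is drawn straight up with 2 mm of play all round; clear of the collar after about 30 mm
- eye (a point): centre of the opening through the cover's handle, on the cover's axis, 42 above its underside. The opening runs along the cover's y, is 34 wide in x and 24 high (z 30 to 54), with its upper corners cut at 45 degrees
- stand: fixed hanging stand: grey base plate 105x100x8, steel column of 12 dia, 146 high, 45 from the origin at the stand's +x; from it a level steel peg of 8 dia runs along the stand's -x, axis 140 above the bench, free end 40 from the origin on the -x side and turned up by 4 (it needs 12 of height to pass through). Origin: on the underside, z up
- pad: fixed green bench pad, 120x120x3. Origin: centre of its underside; top at 3 mm
- peg (a point): point on the axis of the peg where the cover should hang: 51 in front of the column's axis, 34 from the free end, 140 above the bench
- vial_1: small screw vial with white cap and orange top, 30 dia x 56 high mm, a loose bystander on the bench; origin: centre of its underside
- vial_2: small screw vial like vial_1, 30 dia x 56 high mm, a loose bystander on the bench; origin: centre of its underside
- vial_3: small screw vial like vial_1, 30 dia x 56 high mm, a loose bystander on the bench; origin: centre of its underside
- stopper: brown rubber stopper, 29 dia x 28 high mm, a loose bystander on the bench; origin: centre of its underside
- cylinder_250: tall clear measuring cylinder on a round foot, 70 dia x 318 high mm, a loose bystander on the bench; origin: centre of its underside
- flask_500: conical flask, 105 dia x 187 high mm, a loose bystander on the bench; origin: centre of its underside
- bottle_amber: amber bottle with black cap, 68 dia x 139 high mm, a loose bystander on the bench; origin: centre of its underside
- beaker_100: small clear beaker, 57x64 wide, 72 high mm, a loose bystander on the bench; origin: centre of its underside
Things that resemble listed ones, but are neither listed nor needed, are in the scene too. Leave any orange look-alike of the cover alone.

How it is judged:
On the way, in this order (a step that is already met when the one before it is completed fails the run):
1. the cover is turned to its unlocked position while still in the housing (x of lug in the frame of housing above 0.02 m and angle between the x axis of cover and the x axis of housing, either way round below 0.25 rad and z of cover in the frame of housing below 0.07 m and horizontal distance between cover and housing below 0.006 m), for 0.1 s.
2. the cover stands upright on the green pad and is let go (horizontal distance between cover and pad below 0.05 m and height (world z) of cover below 0.006 m and angle between cover's own z axis and vertical below 0.1 rad and contact force between cover and the fingers below 0.05 N), for 0.2 s.
At the end, for the whole second after the job is handed in: The cover hangs by its handle on the peg: the peg runs through the opening (its centre between the peg's free end and the column, within 12 mm sideways and 3 to 16 mm below the peg's axis), the cover hangs within 0.35 rad of upright, at rest and let go (x of eye in the frame of stand between -0.034 and 0.034 m and y of eye in the frame of peg between -0.012 and 0.012 m and z of eye in the frame of peg between -0.016 and -0.003 m and angle between cover's own z axis and vertical below 0.35 rad and linear speed of cover below 0.05 m/s and contact force between cover and the fingers below 0.05 N); the robot touches nothing.
It fails at once if a vial or the stopper is pushed more than 30 mm or tipped over (distance of any of vial_1, vial_2, vial_3, stopper from where it was at the start of the episode above 0.03 m or angle between any of vial_1, vial_2, vial_3, stopper's own z axis and vertical above 0.5 rad).
It fails at once if the cylinder, flask, bottle or beaker is pushed more than 30 mm or tipped over (distance of any of cylinder_250, flask_500, bottle_amber, beaker_100 from where it was at the start of the episode above 0.03 m or angle between any of cylinder_250, flask_500, bottle_amber, beaker_100's own z axis and vertical above 0.5 rad).
It also fails if it takes over 72 s, if anything falls off the work surface, if the arm or the gripper's body presses on something with over 40 N, if the wrist force passes 120 N, or if a joint passes its speed limit or range.

## Working session

There is one attempt and no reset: what is moved stays moved. The work goes in short steps, Python scripts to look and compute and a shell command to move; the robot and the scene stay as the last step left them, time stands still between calls to the robot, and variables do not carry over. Pictures are saved under pics/ and viewed, at most 10 in all, crops included, and the job is handed in when it is done.

```bash
mkdir -p pics
cat > h.py <<'E'
from plant import *
import numpy as np, cv2
from scipy.spatial.transform import Rotation as R
def snap(n):
    s=snapshot(n); s['R']=R.from_quat(s['orientation']).as_matrix(); return s
def ray(s,u,v,z):
    d=s['R']@np.linalg.solve(np.array(s['mtx']),[u,v,1.]); o=np.array(s['xyz'])
    return o+d*(z-o[2])/d[2]
def proj(s,p):
    c=s['R'].T@(np.array(p)-np.array(s['xyz'])); m=np.array(s['mtx'])@c; return m[:2]/m[2]
E
python3 - <<'E'
from h import *
for n in ('scene','top'):
    s=snap(n); cv2.imwrite(f'pics/{n}0.png',cv2.resize(s['frame'][:,:,::-1],(800,600),interpolation=cv2.INTER_CUBIC))
    print(n,s['xyz'],s['R'].round(3).tolist(),np.array(s['mtx']).round(1).tolist())
st=get_state(); print(st['clock'],st['tool_pos'],R.from_quat(st['eef_rot']).as_matrix().round(3))
E
```

```text
scene [-0.6623608   0.65252136  0.89688726] [[-0.453, -0.457, 0.765], [-0.891, 0.215, -0.399], [0.018, -0.863, -0.505]] [[536.2, 0.0, 282.3], [0.0, 536.2, 210.0], [0.0, 0.0, 1.0]]
top [0.40672647 0.01427214 1.34753538] [[-0.025, -0.992, 0.124], [-1.0, 0.023, -0.015], [0.012, -0.125, -0.992]] [[455.6, 0.0, 284.2], [0.0, 455.6, 202.8], [0.0, 0.0, 1.0]]
0.1 [ 0.24703998 -0.57351262  0.23802133] [[ 0.918  0.396 -0.001]
 [ 0.396 -0.918  0.001]
 [-0.    -0.002 -1.   ]]
```

View pics/scene0.png

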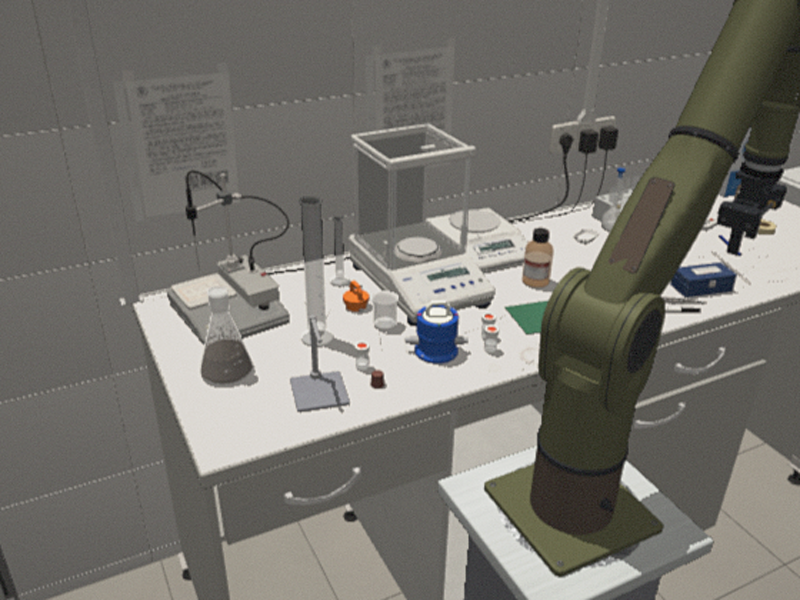

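View pics/top0.png

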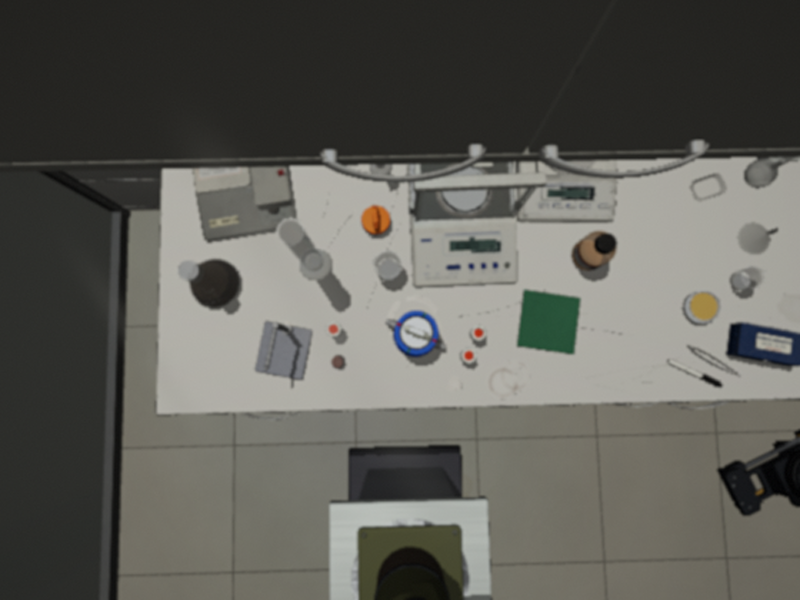

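The scene view shows the blue housing with the white cover at (437,335), the stand base at (320,390) and the pad at (530,316). In the top view the housing is at (416,333), the pad at (549,322) and the stand at (284,350). There are vials at (335,330), (478,335) and (469,357), and the stopper is at (338,362).
Two things could be taken for the cover: the white cover in the blue housing at top (416,333), and the orange look-alike at top (376,220). I choose the white one and check it in a close crop.

Run:
```python
from h import *
a=snap('top'); b=snap('scene')
k=.7
ca=a['frame'][205:262,260:325]; cb=b['frame'][205:262,275:340]
cc=a['frame'][215:275,175:225]
f=lambda c:cv2.resize(c[:,:,::-1],(390,int(390*c.shape[0]/c.shape[1])),interpolation=cv2.INTER_CUBIC)
cv2.imwrite('pics/crop1.png',np.hstack([f(ca),f(cb)]))
for n,s,z in (('top',a,0.091),('scene',b,0.091)):
    im=s['frame'].astype(int); r,g,bl=im[...,0],im[...,1],im[...,2]
    hsv=cv2.cvtColor(s['frame'],cv2.COLOR_RGB2HSV)
    H,S,V=[hsv[...,i].astype(int) for i in range(3)]
    for nm,m,zz in (('blue',(H>105)&(H<130)&(S>150)&(V>70),.091),('green',(H>60)&(H<95)&(S>110)&(V>40),.003),('orange',(H<18)&(S>150)&(V>120),.056),('orange2',(H>172)&(S>150)&(V>120),.056)):
        N,l,st,c=cv2.connectedComponentsWithStats(m.astype(np.uint8))
        for i in range(1,N):
            if st[i,4]>=4: print(n,nm,st[i].tolist(),c[i].round(1),ray(s,*c[i],zz)[:2].round(3))
    m=((H>60)&(H<95)&(S>110)&(V>40)).astype(np.uint8)
    cs=max(cv2.findContours(m,0,1)[0],key=cv2.contourArea)
    print(n,'pad',[ray(s,*p,.003)[:2].round(3).tolist() for p in cv2.boxPoints(cv2.minAreaRect(cs))])
```

```text
top blue [280, 218, 16, 8, 41] [287.2 220.6] [ 0.514 -0.011]
top blue [298, 221, 8, 16, 42] [302.5 227.7] [ 0.494 -0.053]
top blue [276, 229, 10, 18, 68] [279.4 238. ] [0.467 0.011]
top blue [286, 239, 18, 10, 75] [294.9 244.8] [ 0.447 -0.031]
top green [363, 204, 42, 43, 1400] [383.6 225.1] [ 0.502 -0.298]
top orange [254, 145, 19, 18, 262] [262.5 153.2] [0.715 0.054]
top orange [231, 229, 4, 3, 10] [232.8 230. ] [0.494 0.143]
top orange [333, 231, 5, 5, 20] [334.8 232.8] [ 0.48  -0.146]
top orange [326, 246, 5, 5, 19] [327.8 248.4] [ 0.436 -0.125]
top pad [[0.457, -0.232], [0.566, -0.253], [0.547, -0.365], [0.438, -0.343]]
scene blue [432, 118, 5, 3, 12] [434.2 118.9] [ 0.968 -0.917]
scene blue [504, 165, 6, 6, 6] [506.5 167.5] [ 0.487 -0.829]
scene blue [293, 216, 5, 3, 9] [295. 217.] [0.507 0.   ]
scene blue [316, 216, 3, 4, 8] [316.9 217.5] [ 0.477 -0.056]
scene blue [291, 221, 29, 33, 711] [305.1 238.1] [0.397 0.028]
scene orange [240, 197, 18, 16, 153] [248.5 206.1] [0.678 0.073]
scene orange [340, 220, 4, 2, 6] [341.5 220.7] [ 0.479 -0.145]
scene orange [342, 229, 5, 2, 9] [343.8 229.6] [ 0.434 -0.124]
scene orange [251, 241, 5, 2, 10] [253.  241.5] [0.49  0.142]
scene pad [[0.455, -0.242], [0.455, -0.242], [0.457, -0.236], [0.457, -0.236]]
```

View pics/crop1.png

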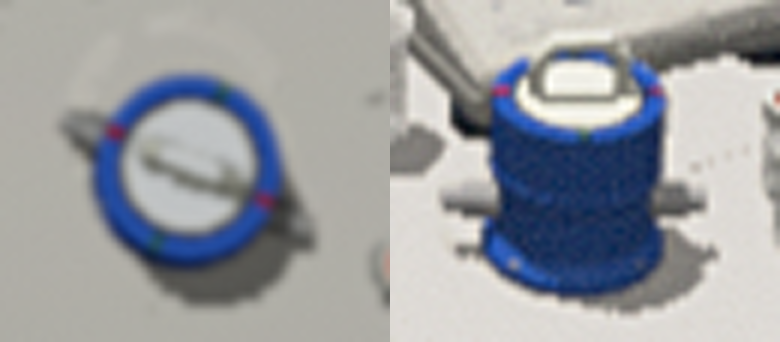

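The close crop shows the white cover sunk in the blue collar, with its handle along the red marks at crop (116,132) and (265,201), so it is locked. The green marks are at (221,92) and (156,243). Next I'll look at the stand.

Run:
```python
from h import *
a=snap('top'); b=snap('scene')
f=lambda c,w:cv2.resize(c[:,:,::-1],(c.shape[1]*6,c.shape[0]*6),interpolation=cv2.INTER_CUBIC)
ca=a['frame'][215:275,170:230]; cb=b['frame'][215:290,195:255]
A=f(ca,0);B=f(cb,0); A=np.vstack([A,np.zeros((90,360,3),np.uint8)])
cv2.imwrite('pics/crop2.png',np.hstack([A,B]))
P=lambda x,y:((x+.5)/6-.5+260,(y+.5)/6-.5+205)
w=lambda x,y,z:ray(a,*P(x,y),z)[:2]
r1,r2,g1,g2=w(116,132,.091),w(265,201,.091),w(221,92,.091),w(156,243,.091)
print('centre',(r1+r2)/2,(g1+g2)/2)
ang=lambda p,q:np.arctan2(*(q-p)[::-1])
print('red',ang(r1,r2),'green',ang(g2,g1), np.linalg.norm(r1-r2),np.linalg.norm(g1-g2))
print('handle pts',w(145,155,.122),w(240,183,.122))
# scene marks
Q=lambda x,y:((x-390+.5)/6-.5+275,(y+.5)/6-.5+205)
v=lambda x,y,z:ray(b,*Q(x,y),z)[:2]
q1,q2,g=v(500,91,.091),v(656,92,.091),v(585,135,.091)
print('scene',(q1+q2)/2,ang(q1,q2),g)
h1,h2=v(560,52,.122),v(603,52,.122); print('scene handle',h1,h2,(h1+h2)/2,ang(h1,h2))
for nm,px in dict(cyl=(316,264),flask=(215,285),beaker=(389,268),bottle=(592,252)).items(): print(nm,ray(a,px[0]*.7,px[1]*.7,0)[:2].round(3))
```

```text
centre [ 0.4817779  -0.02195485] [ 0.48144278 -0.0211227 ]
red -2.0287690980081416 green -0.4328882292068145 0.07541484867724382 0.0756184793716575
handle pts [ 0.48555046 -0.00083482] [ 0.47198411 -0.04308514]
scene [ 0.47955769 -0.02069688] -2.023457017261678 [ 0.44372583 -0.00449091]
scene handle [ 0.47064432 -0.00453773] [ 0.46197425 -0.0229761 ] [ 0.46630928 -0.01375692] -2.0103366317332494
cyl [0.634 0.181]
flask [0.595 0.392]
beaker [0.622 0.029]
bottle [ 0.647 -0.4  ]
```

View pics/crop2.png

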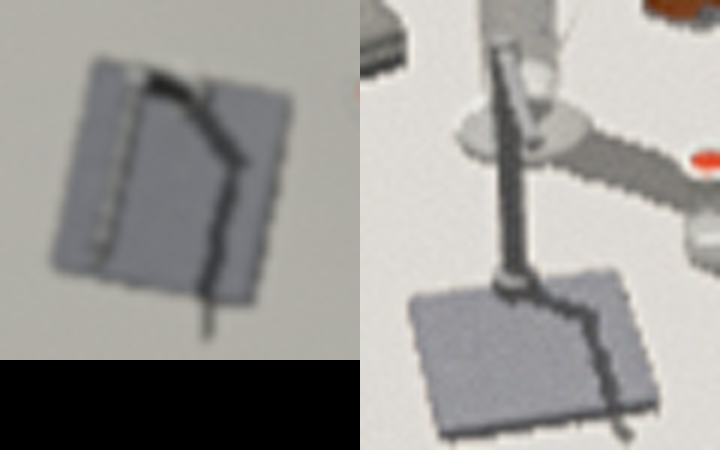

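The stand crop shows the column base at crop (515,285). The peg runs from the column top at scene crop (503,45) to its free end at (533,140), and in the top crop from (140,78) to (100,255), so it points towards the robot.

Run:
```python
from h import *
a=snap('top'); b=snap('scene')
T=lambda x,y,z:ray(a,(x+.5)/6-.5+170,(y+.5)/6-.5+215,z)[:2]
S=lambda x,y,z:ray(b,(x-360+.5)/6-.5+195,(y+.5)/6-.5+215,z)[:2]
c=np.array([T(95,60,.008),T(290,95,.008),T(250,303,.008),T(52,268,.008)])
print('plate top',c.mean(0).round(4),[np.arctan2(*(c[i]-c[j])[::-1]).round(3) for i,j in ((0,3),(1,2))],[np.linalg.norm(c[i]-c[j]).round(3) for i,j in ((0,3),(1,2),(0,1),(3,2))])
d=np.array([S(412,297,.008),S(620,268,.008),S(658,402,.008),S(440,432,.008)])
print('plate scene',d.mean(0).round(4),d.round(3).tolist())
for n,p in (('top col',T(140,75,.143)),('top tip',T(100,257,.146)),('sc col',S(503,45,.146)),('sc tip',S(533,143,.142)),('colbase',S(513,285,.008))): print(n,p.round(4))
p,q=T(100,257,.144),T(137,82,.144); print('peg ang',np.arctan2(*(q-p)[::-1]))
```

```text
plate top [0.457  0.2488] [np.float64(-0.202), np.float64(-0.197)] [np.float64(0.103), np.float64(0.102), np.float64(0.097), np.float64(0.098)]
plate scene [0.4518 0.2486] [[0.512, 0.285], [0.492, 0.189], [0.391, 0.213], [0.412, 0.308]]
top col [0.4988 0.239 ]
top tip [0.4196 0.2558]
sc col [0.491  0.2418]
sc tip [0.4175 0.2567]
colbase [0.5009 0.2392]
peg ang -0.20829178460025743
```

```bash
python3 -m jog '[[[0,0,-0.02,0,0,-0.18],[0,0,-0.02,0,0,-0.18]]]' 0.0881; python3 -c "
from h import *
st=get_state();print(np.round(st['q'],3),R.from_quat(st['eef_rot']).as_matrix().round(3))"
```

```text
clock: 0.65
tool_pos: [0.2473, -0.5738, 0.279]
eef_rot: [0.926, 0.377, -0.0, -0.0]
contact_force: [-0.5, 0.4, -0.4]
opening: 0.997
finger_force: 0.0
[ 1.26   0.655 -0.309  1.512  0.221  1.01   0.095] [[ 0.716  0.698 -0.   ]
 [ 0.698 -0.716  0.   ]
 [-0.    -0.001 -1.   ]]
```

```bash
cat >> h.py <<'E'
def to(x,y,z,yaw=None,n=10):
    st=get_state(); M=R.from_quat(st['eef_rot']).as_matrix()
    d=M.T@(np.array([x,y,z])-st['tool_pos']); a=np.arctan2(M[1,0],M[0,0])
    print('clk',round(st['clock'],2),'pos',np.round(st['tool_pos'],4),'yaw',round(a,3),'tilt',M[:2,2].round(4),'q',np.round(st['q'],2),'op',round(st['opening'],3),'ff',st['finger_force'],'F',np.round(st['contact_force'],1))
    print('shift',d.round(4),'per',n,(d/n).round(5), 'az',None if yaw is None else -round(((yaw-a+np.pi/2)%np.pi)-np.pi/2,3))
E
python3 -m jog '[[[0,0,0,0,0,-0.14],[0,0,0,0,0,-0.14],[0,0,0,0,0,-0.14],[0,0,0,0,0,0]]]' >/dev/null; python3 -c "
from h import *
to(.481,-.0215,.20,1.19,12)"
```

```text
clk 1.15 pos [ 0.2471 -0.574   0.2786] yaw 1.185 tilt [0.0003 0.0003] q [ 1.32  0.67 -0.43  1.51  0.3   1.03  0.44] op 1.0 ff 0.0 F [-0.5  0.4  0.3]
shift [0.5999 0.0088 0.0788] per 12 [0.04999 0.00074 0.00657] az -0.005
```

```bash
python3 -m jog '[[[0.05,0.0007,0.004,0,0,0],[0.05,0.0007,0.004,0,0,0],[0.05,0.0007,0.004,0,0,0],[0.05,0.0007,0.004,0,0,0],[0.05,0.0007,0.004,0,0,0],[0.05,0.0007,0.004,0,0,0],[0.05,0.0007,0.004,0,0,0],[0.05,0.0007,0.004,0,0,0],[0.05,0.0007,0.004,0,0,0],[0.05,0.0007,0.004,0,0,0],[0.05,0.0007,0.004,0,0,0],[0.05,0.0007,0.004,0,0,0]]]' 0.05 20>/dev/null; python3 -m jog '[[[0,0,0,0,0,0],[0,0,0,0,0,0]]]' >/dev/null
python3 - <<'E'
from h import *
to(.481,-.0215,.15,1.19,4)
E
```

```text
clock: 2.65
tool_pos: [0.4807, -0.0194, 0.2308]
eef_rot: [0.83, 0.558, 0.0, 0.0]
contact_force: [0.4, -0.5, 0.1]
opening: 0.567
finger_force: 0.0
clk 2.9 pos [ 0.4796 -0.0214  0.2307] yaw 1.185 tilt [-0.0005 -0.001 ] q [ 0.19  0.53 -0.37  1.99  0.3   0.67 -0.76] op 0.57 ff 0.0 F [ 0.6 -0.6  0.1]
shift [0.0006 0.0014 0.0807] per 4 [0.00014 0.00034 0.02017] az -0.005
```

```bash
python3 -m jog '[[[0.0006,0.0014,0.022,0,0,0],[0,0,0.022,0,0,0],[0,0,0.022,0,0,0],[0,0,0.022,0,0,0],[0,0,0.022,0,0,0],[0,0,0.02,0,0,0],[0,0,0,0,0,0],[0,0,0,0,0,0]]]' 0.05 30 >/dev/null; python3 -m jog '[[[0,0,0,0,0,0],[0,0,0,0,0,0],[0,0,0,0,0,0],[0,0,0,0,0,0],[0,0,0,0,0,0],[0,0,0,0,0,0]]]' 0 30
python3 - <<'E'
from h import *
to(.481,-.0215,.1,1.19,4)
print(get_state()['moment'])
a=snap('scene'); cv2.imwrite('pics/g1.png',cv2.resize(a['frame'][150:270,240:380,::-1],(700,600),interpolation=cv2.INTER_CUBIC))
E
```

```text
clock: 4.65
tool_pos: [0.482, -0.021, 0.1009]
eef_rot: [0.829, 0.559, 0.0, 0.0]
contact_force: [2.2, -1.1, 1.2]
opening: 0.104
finger_force: 30.0
clk 4.65 pos [ 0.482  -0.021   0.1009] yaw 1.187 tilt [ 0.0012 -0.0002] q [ 0.08  0.75 -0.21  2.1   0.46  0.32 -0.9 ] op 0.104 ff 29.98097919335123 F [ 2.2 -1.1  1.2]
shift [-0.0009 -0.0007  0.0009] per 4 [-0.00022 -0.00018  0.00022] az -0.003
[-0.24418898 -0.34975421  0.0050248 ]
```

View pics/g1.png

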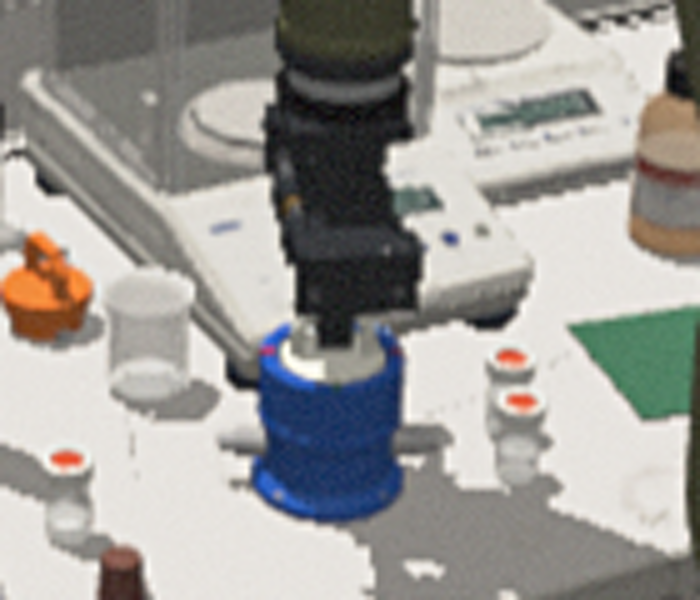

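The gripper holds the handle centrally, at image (335,330), with a 9 mm opening. The surroundings are clear, so I turn it anticlockwise.

```bash
python3 -m jog '[[[-0.0005,-0.0005,0,0,0,0],[0,0,0,0,0,-0.126],[0,0,0,0,0,-0.126],[0,0,0,0,0,-0.126],[0,0,0,0,0,-0.126],[0,0,0,0,0,-0.126],[0,0,0,0,0,-0.126]]]' 0 55 ; python3 -c "
from h import *
to(.481,-.0215,.1,2.697,4);print(get_state()['moment'])"
```

```text
clock: 5.58
tool_pos: [0.4807, -0.02, 0.1009]
eef_rot: [0.562, 0.827, 0.001, -0.0]
contact_force: [-0.3, 1.8, 2.5]
opening: 0.103
finger_force: 55.0
clk 5.58 pos [ 0.4807 -0.02    0.1009] yaw 1.948 tilt [0.0004 0.0014] q [ 0.19  0.77 -0.4   2.1   0.74  0.41 -0.42] op 0.103 ff 54.99624736068654 F [-0.3  1.8  2.5]
shift [-0.0015 -0.0003  0.0009] per 4 [-3.8e-04 -8.0e-05  2.2e-04] az -0.749
[ 0.34030576 -0.15784262 -0.02917917]
```

```bash
python3 -m jog '[[[-0.0005,0,0,0,0,-0.125],[0,0,0,0,0,-0.125],[0,0,0,0,0,-0.125],[0,0,0,0,0,-0.125],[0,0,0,0,0,-0.125],[0,0,0,0,0,-0.125],[0,0,0,0,0,0],[0,0,0,0,0,0]]]' 0 55 ; python3 -c "
from h import *
to(.481,-.0215,.1,2.697,4);print(get_state()['moment'])
a=snap('scene'); b=snap('top');cv2.imwrite('pics/g2.png',np.hstack([cv2.resize(a['frame'][195:255,280:340,::-1],(400,400),interpolation=cv2.INTER_CUBIC),cv2.resize(b['frame'][190:270,250:330,::-1],(400,400),interpolation=cv2.INTER_CUBIC)]))
"
```

```text
clock: 6.58
tool_pos: [0.4806, -0.0211, 0.1008]
eef_rot: [0.223, 0.975, 0.0, -0.0]
contact_force: [-0.8, 0.1, 4.0]
opening: 0.099
finger_force: 55.0
clk 6.58 pos [ 0.4806 -0.0211  0.1008] yaw 2.691 tilt [-0.0003  0.0004] q [ 0.31  0.81 -0.6   2.09  0.94  0.53  0.13] op 0.099 ff 54.971215198456775 F [-0.8  0.1  4. ]
shift [-0.0005 -0.0002  0.0008] per 4 [-1.2e-04 -4.0e-05  2.0e-04] az -0.006
[ 0.3100745  -0.01681501 -0.04222008]
```

View pics/g2.png

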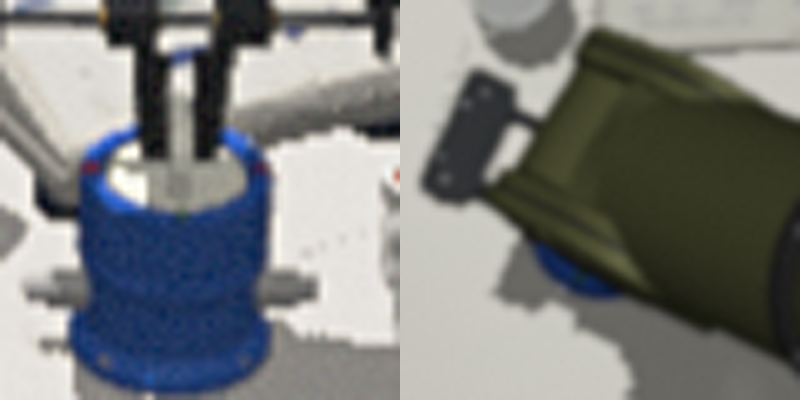

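The handle, at (178,170), now points at the green mark at (180,215), so the cover is unlocked. I lift gently.

```bash
python3 -m jog '[[[0,0,-0.002,0,0,0],[0,0,-0.002,0,0,0],[0,0,-0.003,0,0,0],[0,0,-0.004,0,0,0],[0,0,-0.005,0,0,0],[0,0,-0.005,0,0,0]]]' ; python3 -m jog '[[[0,0,-0.01,0,0,0],[0,0,-0.01,0,0,0],[0,0,-0.015,0,0,0],[0,0,-0.02,0,0,0],[0,0,-0.02,0,0,0],[0,0,0,0,0,0]]]';python3 -c "
from h import *
to(.502,-.298,.25,2.69,8)"
```

```text
clock: 7.42
tool_pos: [0.4809, -0.0217, 0.122]
eef_rot: [0.223, 0.975, -0.0, -0.0]
contact_force: [1.0, 0.1, -1.0]
opening: 0.102
finger_force: 55.0
clock: 8.18
tool_pos: [0.4819, -0.0213, 0.1984]
eef_rot: [0.223, 0.975, 0.0, 0.002]
contact_force: [-0.5, 0.7, -0.5]
opening: 0.102
finger_force: 55.0
clk 8.18 pos [ 0.4819 -0.0213  0.1984] yaw 2.693 tilt [0.0035 0.0002] q [ 0.43  0.67 -0.78  2.02  0.7   0.74  0.34] op 0.102 ff 54.97963643894764 F [-0.5  0.7 -0.5]
shift [-0.1384 -0.2404 -0.0516] per 8 [-0.0173  -0.03006 -0.00645] az 0.003
```

```bash
python3 -m jog '[[[-0.0173,-0.03,0.003,0,0,0],[-0.0173,-0.03,0.003,0,0,0],[-0.0173,-0.03,0.003,0,0,0],[-0.0173,-0.03,0.003,0,0,0],[-0.0173,-0.03,0.003,0,0,0],[-0.0173,-0.03,0.003,0,0,0],[-0.0173,-0.03,0.003,0,0,0],[-0.0173,-0.03,0.003,0,0,0],[0,0,0,0,0,0],[0,0,0,0,0,0]]]' >/dev/null; python3 -c "
from h import *
to(.502,-.298,.052,2.69,6)"
```

```text
clk 9.43 pos [ 0.5012 -0.2967  0.1723] yaw 2.694 tilt [-0.0006  0.0013] q [ 0.89  0.83 -0.79  1.74  0.73  0.89  0.9 ] op 0.102 ff 54.98084736202145 F [ 0.3  1.9 -0.6]
shift [-0.0014 -0.0009  0.1203] per 6 [-0.00023 -0.00015  0.02005] az 0.004
```

```bash
python3 -m jog '[[[-0.0014,-0.0009,0.02,0,0,0],[0,0,0.02,0,0,0],[0,0,0.02,0,0,0],[0,0,0.02,0,0,0],[0,0,0.02,0,0,0],[0,0,0.02,0,0,0],[0,0,0,0,0,0]]]' >/dev/null;  python3 -m jog '[[[0,0,0.002,0,0,0],[0,0,0.002,0,0,0],[0,0,0.002,0,0,0],[0,0,0.001,0,0,0],[0,0,0,0,0,0]]]'; python3 -c "
from h import *
to(.502,-.298,.044,2.69,6)"
```

```text
clock: 10.92
tool_pos: [0.5024, -0.2993, 0.0458]
eef_rot: [0.223, 0.975, -0.0, 0.0]
contact_force: [-1.0, 0.9, -1.5]
opening: 0.099
finger_force: 55.0
clk 10.93 pos [ 0.5024 -0.2993  0.0458] yaw 2.693 tilt [ 0.0001 -0.0001] q [ 0.82  0.99 -0.64  1.8   0.93  0.68  0.75] op 0.099 ff 54.97997334518004 F [-1.   0.9 -1.5]
shift [0.0009 0.001  0.0018] per 6 [0.00015 0.00017 0.0003 ] az 0.003
```

```bash
for i in 1 2 3; do python3 -m jog '[[[0,0,0.0008,0,0,0],[0,0,0,0,0,0]]]' | grep -E "pos|contact"; done
```

```text
tool_pos: [0.5023, -0.2992, 0.0449]
contact_force: [-0.5, 0.5, -1.2]
tool_pos: [0.5023, -0.2993, 0.0441]
contact_force: [0.5, -0.4, -0.5]
tool_pos: [0.5027, -0.2989, 0.0438]
contact_force: [-1.3, 1.2, 3.9]
```

Touchdown: I release, lift clear and look.

```bash
python3 -m jog '[[[0,0,0,0,0,0],[0,0,0,0,0,0],[0,0,0,0,0,0],[0,0,0,0,0,0],[0,0,0,0,0,0]]]' 0.05 |grep -E "force|opening"; python3 -m jog '[[[0,0,-0.01,0,0,0],[0,0,-0.02,0,0,0],[0,0,-0.03,0,0,0],[0,0,-0.03,0,0,0],[0,0,-0.03,0,0,0],[0,0,-0.03,0,0,0],[0,0,0,0,0,0]]]' 0.0881 >/dev/null
python3 - <<'E'
from h import *
to(.502,-.298,.19,2.69+np.pi/2,6)
a=snap('scene'); b=snap('top');cv2.imwrite('pics/p1.png',np.hstack([cv2.resize(a['frame'][180:260,330:410,::-1],(400,400),interpolation=cv2.INTER_CUBIC),cv2.resize(b['frame'][185:265,343:423,::-1],(400,400),interpolation=cv2.INTER_CUBIC)]))
print(proj(a,[.5024,-.299,.033]),proj(b,[.5024,-.299,.033]))
E
```

```text
contact_force: [-0.1, 0.2, 0.0]
opening: 0.567
finger_force: 0.0
clk 13.18 pos [ 0.5041 -0.2994  0.1969] yaw 2.693 tilt [ 0.0056 -0.0022] q [ 0.9   0.8  -0.81  1.72  0.7   0.93  0.93] op 1.0 ff 0.0 F [ 0.4 -0.6 -0.3]
shift [0.0025 0.0003 0.0069] per 6 [4.20e-04 6.00e-05 1.15e-03] az -1.568
[378.06426598 212.58255327] [386.09320625 224.12519327]
```

View pics/p1.png

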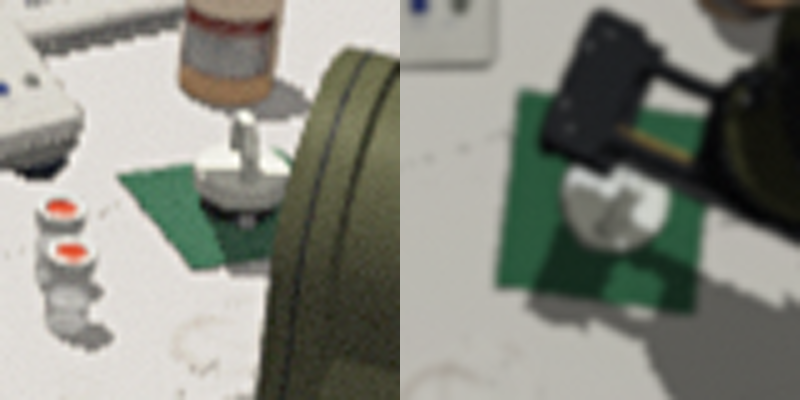

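The cover stands upright on the pad at crop (245,180) in the scene view and (615,210) in the top view. I turn the tool 90° to take the rim.

```bash
python3 -m jog '[[[0,0,0,0,0,0.174],[0,0,0,0,0,0.174],[0,0,0,0,0,0.174],[0,0,0,0,0,0.174],[0,0,0,0,0,0.174],[0,0,0,0,0,0.174],[0,0,0,0,0,0.174],[0,0,0,0,0,0.174],[0,0,0,0,0,0.174],[0,0,0,0,0,0],[0,0,0,0,0,0]]]' >/dev/null
python3 - <<'E'
from h import *
to(.5025,-.299,.10,2.69+np.pi/2,5)
b=snap('top');cv2.imwrite('pics/p2.png',cv2.resize(b['frame'][185:265,343:423,::-1],(400,400),interpolation=cv2.INTER_CUBIC))
E
```

```text
clk 14.65 pos [ 0.502  -0.299   0.1927] yaw 1.13 tilt [-0.0012  0.0005] q [ 0.68  0.71 -0.38  1.73  0.36  0.77 -0.32] op 1.001 ff 0.0 F [-0.3  0.5  0.3]
shift [0.0003 0.0006 0.0927] per 5 [6.000e-05 1.200e-04 1.855e-02] az 0.011
```

```bash
python3 -m jog '[[[0.0003,0.0006,0.02,0,0,0.01],[0,0,0.02,0,0,0],[0,0,0.02,0,0,0],[0,0,0.02,0,0,0],[0,0,0.02,0,0,0],[0,0,0.02,0,0,0],[0,0,0.02,0,0,0],[0,0,0,0,0,0]]]' >/dev/null; python3 -c "
from h import *
to(.5025,-.299,.012,2.69+np.pi/2,4)"
```

```text
clk 15.7 pos [ 0.5019 -0.2988  0.052 ] yaw 1.118 tilt [-0.0027  0.0016] q [ 0.61  0.92 -0.27  1.81  0.47  0.48 -0.43] op 1.002 ff 0.0 F [-0.1  0.1 -0.6]
shift [0.     0.0007 0.04  ] per 4 [0.      0.00018 0.00999] az -0.001
```

```bash
python3 -m jog '[[[0,0.0007,0.01,0,0,0],[0,0,0.01,0,0,0],[0,0,0.01,0,0,0],[0,0,0.01,0,0,0],[0,0,0,0,0,0],[0,0,0,0,0,0]]]' ; python3 -m jog '[[[0,0,0,0,0,0],[0,0,0,0,0,0],[0,0,0,0,0,0],[0,0,0,0,0,0],[0,0,0,0,0,0],[0,0,0,0,0,0]]]' 0.04 25; python3 -c "
from h import *
to(.5025,-.299,.012,2.69+np.pi/2,4)"
```

```text
clock: 16.45
tool_pos: [0.5038, -0.2996, 0.0134]
eef_rot: [0.848, 0.53, 0.0, 0.0]
contact_force: [-0.1, 0.5, -0.3]
opening: 1.001
finger_force: 0.0
clock: 17.2
tool_pos: [0.5037, -0.2996, 0.0135]
eef_rot: [0.848, 0.53, -0.0, 0.0]
contact_force: [-0.2, 0.5, 2.2]
opening: 0.67
finger_force: 25.0
clk 17.2 pos [ 0.5037 -0.2996  0.0135] yaw 1.117 tilt [ 0.0001 -0.0002] q [ 0.59  0.98 -0.23  1.81  0.49  0.41 -0.45] op 0.67 ff 24.99995894730091 F [-0.2  0.5  2.2]
shift [ 0.     -0.0014  0.0015] per 4 [ 1.0e-05 -3.4e-04  3.7e-04] az -0.002
```

```bash
python3 -m jog '[[[0,0,-0.006,0,0,0],[0,0,-0.02,0,0,0],[0,0,-0.03,0,0,0],[0,0,-0.03,0,0,0],[0,0,-0.03,0,0,0],[0,0,-0.03,0,0,0],[0,0,-0.03,0,0,0],[0,0,-0.02,0,0,0],[0,0,0,0,0,0]]]' - 30 ; python3 -m jog '[[[0,0,0,0,0,-0.152],[0,0,0,0,0,-0.152],[0,0,0,0,0,-0.152],[0,0,0,0,0,-0.152],[0,0,0,0,0,-0.152],[0,0,0,0,0,-0.152],[0,0,0,0,0,-0.152],[0,0,0,0,0,-0.152],[0,0,0,0,0,-0.152],[0,0,0,0,0,-0.152],[0,0,0,0,0,-0.152],[0,0,0,0,0,-0.152]]]' | grep opening; python3 -c "
from h import *
to(.367,.267,.215,2.938,12)"
```

```text
clock: 18.32
tool_pos: [0.5046, -0.2999, 0.2118]
eef_rot: [0.848, 0.53, 0.001, 0.002]
contact_force: [0.1, -0.1, -1.8]
opening: 0.672
finger_force: 30.0
opening: 0.676
clk 19.82 pos [ 0.5028 -0.2995  0.2085] yaw 2.946 tilt [-0.0017  0.0004] q [ 0.94  0.81 -0.89  1.7   0.73  1.    1.16] op 0.676 ff 29.99663522467017 F [-0.6  0.1 -1.1]
shift [ 0.2433  0.5293 -0.006 ] per 12 [ 0.02027  0.04411 -0.0005 ] az 0.008
```

```bash
python3 -m jog '[[[0.02,0.044,0,0,0,0],[0.02,0.044,0,0,0,0],[0.02,0.044,0,0,0,0],[0.02,0.044,0,0,0,0],[0.02,0.044,0,0,0,0],[0.02,0.044,0,0,0,0],[0.02,0.044,0,0,0,0],[0.02,0.044,0,0,0,0],[0.02,0.044,0,0,0,0],[0.02,0.044,0,0,0,0],[0.02,0.044,0,0,0,0],[0.02,0.044,0,0,0,0]]]' |grep -E "opening|force"; python3 -m jog '[[[0,0,0,0,0,0],[0,0,0,0,0,0],[0,0,0,0,0,0]]]' |grep opening; python3 -c "
from h import *
to(.367,.267,.1125,2.938,5)"
```

```text
contact_force: [0.2, 0.7, -1.7]
opening: 0.67
finger_force: 30.0
opening: 0.674
clk 21.7 pos [0.3741 0.2638 0.2089] yaw 2.939 tilt [-0.0005 -0.002 ] q [-0.2   0.64 -0.83  2.07  0.7   0.75 -0.11] op 0.674 ff 29.999946244060993 F [ 0.8  0.2 -1. ]
shift [0.0075 0.0019 0.0964] per 5 [0.00151 0.00037 0.01927] az 0.001
```

```bash
python3 -m jog '[[[0.0075,0.0019,0.02,0,0,0],[0,0,0.02,0,0,0],[0,0,0.02,0,0,0],[0,0,0.02,0,0,0],[0,0,0.018,0,0,0],[0,0,0,0,0,0],[0,0,0,0,0,0]]]' >/dev/null
python3 - <<'E'
from h import *
to(.367,.267,.1105,2.938,5)
a=snap('scene'); b=snap('top');A=lambda s,r,c:cv2.resize(s['frame'][r:r+70,c:c+70,::-1],(400,400),interpolation=cv2.INTER_CUBIC)
print(proj(a,[.367,.267,.142]),proj(b,[.367,.267,.142]))
cv2.imwrite('pics/h1.png',np.hstack([A(a,205,190),A(b,220,165)]))
E
```

```text
clk 22.57 pos [0.3672 0.2687 0.1118] yaw 2.94 tilt [0.0004 0.0001] q [-0.35  0.78 -0.62  2.16  0.98  0.51 -0.37] op 0.67 ff 30.000013131648302 F [-0.1  0.1 -0.7]
shift [-0.0001 -0.0017  0.0012] per 5 [-2.0e-05 -3.4e-04  2.5e-04] az 0.002
[227.06651678 249.6045115 ] [182.22479763 277.84561051]
```

View pics/h1.png

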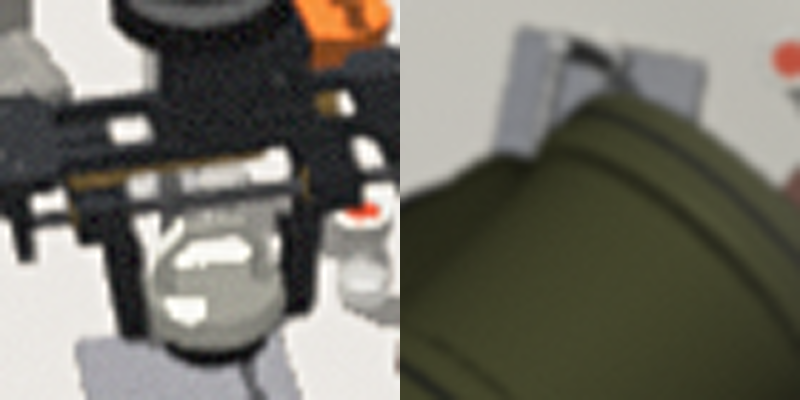

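The cover is held level in front of the stand, with its opening around (215,235) facing the peg and the column behind it. I advance along the peg and watch the force.

```bash
python3 -m jog '[[[-0.005,-0.0015,0.001,0,0,0],[-0.007,0,0,0,0,0],[-0.008,0,0,0,0,0],[-0.008,0,0,0,0,0],[-0.008,0,0,0,0,0],[0,0,0,0,0,0]]]' | grep -E "pos|contact"; python3 -m jog '[[[-0.005,0,0,0,0,0],[-0.005,0,0,0,0,0],[-0.005,0,0,0,0,0],[0,0,0,0,0,0]]]' | grep -E "pos|contact"; python3 -c "
from h import *
to(.449,.250,.1105,2.938,5)"
```

```text
tool_pos: [0.4026, 0.2601, 0.1102]
contact_force: [-1.0, 0.1, -1.5]
tool_pos: [0.417, 0.2572, 0.1102]
contact_force: [-0.2, 0.4, -0.7]
clk 23.93 pos [0.417  0.2572 0.1102] yaw 2.94 tilt [ 0.0003 -0.0001] q [-0.25  0.81 -0.66  2.06  0.93  0.59 -0.21] op 0.674 ff 29.999951608479023 F [-0.2  0.4 -0.7]
shift [-0.0328 -0.0007 -0.0002] per 5 [-6.57e-03 -1.30e-04 -5.00e-05] az 0.002
```

```bash
python3 -m jog '[[[-0.005,0,0,0,0,0],[-0.005,0,0,0,0,0],[0,0,0,0,0,0]]]' | grep -E "pos|contact"; python3 -m jog '[[[-0.006,0,0,0,0,0],[-0.006,0,0,0,0,0],[-0.006,0,0,0,0,0],[-0.005,0,0,0,0,0],[0,0,0,0,0,0]]]' | grep -E "pos|contact";python3 - <<'E'
from h import *
to(.449,.250,.1105,2.938,5)
a=snap('scene'); b=snap('top');A=lambda s,r,c:cv2.resize(s['frame'][r:r+60,c:c+60,::-1],(400,400),interpolation=cv2.INTER_CUBIC)
print(proj(a,[.449,.25,.142]),proj(b,[.449,.25,.142]))
cv2.imwrite('pics/h2.png',np.hstack([A(a,195,190),A(b,210,165)]))
E
```

```text
tool_pos: [0.4268, 0.2552, 0.1102]
contact_force: [-0.1, -0.3, -1.2]
tool_pos: [0.4493, 0.2506, 0.1102]
contact_force: [0.1, -0.2, -1.8]
clk 24.93 pos [0.4493 0.2506 0.1102] yaw 2.94 tilt [ 0.0002 -0.    ] q [-0.19  0.84 -0.68  1.99  0.89  0.65 -0.11] op 0.675 ff 29.999995809048414 F [ 0.1 -0.2 -1.8]
shift [ 0.0002 -0.0007 -0.0003] per 5 [ 3.0e-05 -1.3e-04 -5.0e-05] az 0.002
[221.35848912 231.77586031] [188.80725683 246.10572313]
```

View pics/h2.png

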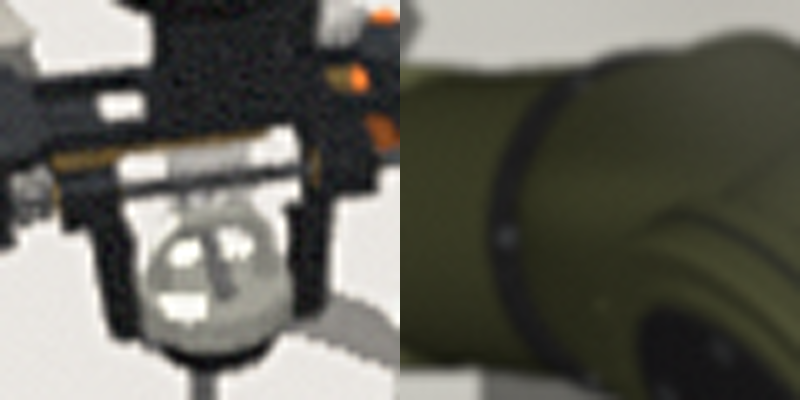

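The peg now passes through the opening, with its end at (225,285) in front of the handle, and no contact has been felt. I lower until the bar rests on it.

```bash
python3 -m jog '[[[0,0,0.003,0,0,0],[0,0,0.003,0,0,0],[0,0,0,0,0,0]]]' | grep -E "pos|contact"; for i in 1 2 3 4 5 6; do python3 -m jog '[[[0,0,0.001,0,0,0],[0,0,0,0,0,0]]]' | grep -E "pos|contact" | tr '\n' ' '; echo; done
```

```text
tool_pos: [0.4486, 0.2507, 0.104]
contact_force: [0.1, 1.6, -1.5]
tool_pos: [0.4488, 0.2508, 0.1033] contact_force: [1.5, 0.2, -1.0] 
tool_pos: [0.4488, 0.2508, 0.1023] contact_force: [0.5, 0.4, -0.8] 
tool_pos: [0.4488, 0.2508, 0.1012] contact_force: [-0.3, -0.3, -1.7] 
tool_pos: [0.4489, 0.2509, 0.1004] contact_force: [0.3, -0.2, 0.2] 
tool_pos: [0.4491, 0.2509, 0.1001] contact_force: [-0.6, -1.6, 8.6] 
tool_pos: [0.4493, 0.2509, 0.0999] contact_force: [-1.4, -2.9, 15.5]
```

The bar touched at TCP z 0.1003, as expected. I take the pressure off and open.

```bash
python3 -m jog '[[[0,0,-0.0012,0,0,0],[0,0,0,0,0,0]]]' - 10| grep -E "pos|contact"; python3 -m jog '[[[0,0,0,0,0,0],[0,0,0,0,0,0]]]' 0.064 |grep -E "force|opening"; python3 -m jog '[[[0,0,0,0,0,0],[0,0,0,0,0,0],[0,0,0,0,0,0],[0,0,0,0,0,0],[0,0,0,0,0,0],[0,0,0,0,0,0]]]' 0.0881 |grep -E "force|opening"; python3 -c "
from h import *
to(.449,.250,.25,2.938,5)"
```

```text
tool_pos: [0.4491, 0.251, 0.1]
contact_force: [0.2, -1.3, 7.8]
contact_force: [-0.3, -0.3, 0.3]
opening: 0.725
finger_force: 0.0
contact_force: [-0.4, 0.4, 0.6]
opening: 1.004
finger_force: 0.0
clk 28.15 pos [0.4489 0.2508 0.0995] yaw 2.941 tilt [ 0.0001 -0.    ] q [-0.21  0.85 -0.67  2.    0.92  0.62 -0.13] op 1.004 ff 0.0 F [-0.4  0.4  0.6]
shift [-0.0003 -0.0008 -0.1505] per 5 [-6.00e-05 -1.60e-04 -3.01e-02] az 0.003
```

Released. I lift straight up, move back and check.

```bash
python3 -m jog '[[[0,0,-0.01,0,0,0],[0,0,-0.02,0,0,0],[0,0,-0.025,0,0,0],[0,0,-0.03,0,0,0],[0,0,-0.03,0,0,0],[0,0,-0.03,0,0,0],[0,0,-0.03,0,0,0],[0,0,0,0,0,0]]]' | grep -E "pos|contact"; python3 -m jog '[[[0,-0.04,0,0,0,0],[0,-0.04,0,0,0,0],[0,-0.04,0,0,0,0],[0,-0.04,0,0,0,0],[0,0,0,0,0,0],[0,0,0,0,0,0],[0,0,0,0,0,0],[0,0,0,0,0,0]]]' | grep -E "pos|contact"
python3 - <<'E'
from h import *
a=snap('scene'); b=snap('top');A=lambda s,r,c,n:cv2.resize(s['frame'][r:r+n,c:c+n,::-1],(400,400),interpolation=cv2.INTER_CUBIC)
cv2.imwrite('pics/h3.png',np.hstack([A(a,190,185,100),A(b,205,160,80)]))
E
```

```text
tool_pos: [0.4495, 0.252, 0.2769]
contact_force: [0.2, -0.3, -0.5]
tool_pos: [0.417, 0.0951, 0.2745]
contact_force: [-0.1, 0.5, -0.1]
```

View pics/h3.png

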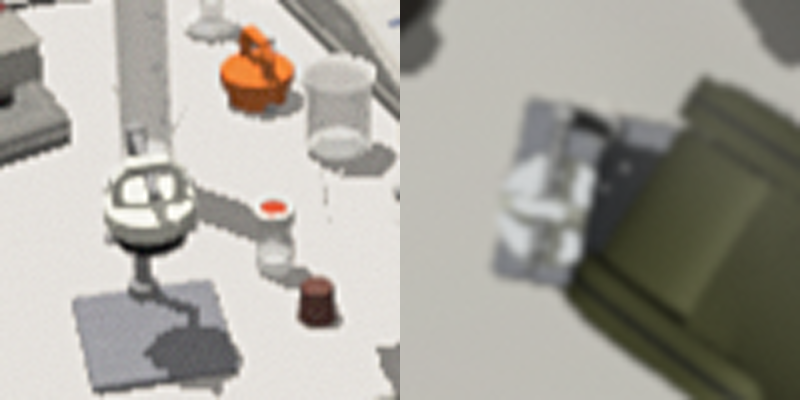

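The cover hangs upright on the peg at crop (150,200), the robot is clear, and the vial, stopper and beaker are standing where they were. I hand it in.

```bash
python3 -m jog '[[[0,0,0,0,0,0],[0,0,0,0,0,0],[0,0,0,0,0,0],[0,0,0,0,0,0],[0,0,0,0,0,0],[0,0,0,0,0,0],[0,0,0,0,0,0],[0,0,0,0,0,0]]]' | grep clock; python3 -c "
from plant import *
print(finish_job())"
```

```text
clock: 31.25
the job is handed in; nothing more can be done
None
```

The cover was unlocked, lifted off, stood on the green pad and let go, then taken again by its rim and hung on the peg; in the last picture it hung upright with the robot clear and nothing visibly knocked over, and I handed the job in at about 31 s (no verdict was returned).

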